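# Load the rod caddy and hold it up level

### The arm

A 6-joint arm with a two-finger parallel gripper is mounted at the origin on the work surface. World frame = base frame: x ahead of the robot, y to its left, z up, the work surface at z = 0. Lengths are in mm, angles in rad, forces in N, time in s.
With the tool pointing down it reaches from about 350 to 875 mm from the base axis. Payload 4.2 kg.
Tool frame: the origin (TCP) lies midway between the tips of the shut fingers; the grasp point (between the pads) lies 19 mm behind it; z points along the fingers, y is the direction in which the jaws open and shut (so a half turn about z gives the same grasp; the last joint's range is limited). The gripper opens to 85 mm and grips with 20 to 120 N. Pads are 22 mm wide; open, the fingers measure 114 mm over their backs; the gripper's body (76 mm by 85 mm) begins 54 mm behind the grasp point. The pads swing forward as they close: fully open they stand 13 mm farther back than shut.
Start: joints at [-0.861, 0.385, 0.008, 0, -1.194, -0.259], TCP at [272.315, -562.533, 231.312] pointing down, gripper open.
Joint ranges: [-3.14, 3.14], [-1.21, 2.06], [-1.07, 1.41], [-3.16, 2.05], [-2.99, -0.16], [-3.1, 3.1]. Speed limits (rad/s): [2.79, 2.79, 3.14, 3.14, 3.14, 3.14].

### API

Orientations are given as a unit quaternion [x, y, z, w].
In Python, from bench import arm gives the robot as it stands. The module is installed in compiled form; this text tells all that it offers.
- The arm moves only by the tool drive_tool, never from a script. Its argument "moves" is a list that holds one entry, the list of rows, each a list of 7 numbers: the opening, from 0 (shut) to 1 (fully open), then the shift along the tool's x, y, z in m, then the turn, a rotation vector about the tool's x, y, z in rad. In form: [[[hand, dx, dy, dz, wx, wy, wz], ...]]. A call has 1 to 20 rows; each row shifts and turns the pose as measured when the row begins, along the tool's axes as they then stand; what a row does not reach is not made up. A row lasts 1/10 s, in which the tool goes at most 50 mm and 8.59 degrees, less where a joint would pass 70% of its speed; a pose out of reach is approached as far as the arm can. A call with a gripper value outside its range is refused whole. The fingers move at their own pace and stop on an object; the grip force is fixed at half the most. Time passes only in rows, so rows that do not move let the fingers close. It gives the time, the measured TCP pose, the force and the opening at its end, in the units of the state.
- arm.read_state(): the state, without advancing time (a new reading comes with each control period).
- arm.get_image(name): name is "scene" or "side" or "wrist"; returns (picture, depth): 480x640x3 uint8, red, green, blue; 480x640 float32, mm along the optical axis (not along the pixel's ray), 0 where there is no reading.
- arm.camera_params(name): a dict with "fov_y" (degrees; the focal length in pixels is half the picture's height over the tangent of half this angle, whatever the lens; pixels are square), "cx", "cy" (the principal point, pixels), "world_from_camera" (4x4, takes a point from camera to world coordinates); the wrist camera has in their place "T_tool_cam" (4x4, takes a point from camera to tool coordinates, whose origin is the TCP and whose axes are the flange's). Camera axes: x right, y down, z forward; pixel columns grow to the right and rows downward; lengths in mm; the calibration is good to about 2 mm. A picture is of the moment at which its call begins: read the wrist's pose just before it. camera_params takes no time and is no camera call.
- arm.job_done(): hands the job in, once; it reports no verdict.
The state is a dict: "clock": time; "joints": joint angles; "joint_vel": joint speeds; "joint_efforts": joint torques, N m; "position": TCP position; "ee_rot": TCP orientation; "contact_force": force on the tool from outside, world axes, zero at the start; "wrist_torque": the same for the moment, N m; "gripper_width": finger opening in mm.
Only numpy, scipy, OpenCV 4.12 (cv2) and the standard library are available. Lean on these libraries where they do the work, as an engineer would, in place of code of your own. Each camera call takes 0.05 s, during which the arm holds its last target.

### The job

Lay the loose rod into the empty pair of V-notches of the plywood carry caddy, without dropping it, so that it sits level like the rod already lying on the other side. Then take the caddy by the middle of its handle, lift it straight up, about 10 cm clear of the shelf with both rods still in their notches, and finish while holding it there, still and level, so that I can wipe the shelf underneath. Keep the caddy from tipping at any time, and leave the other things on the shelf where they stand.

Things in the scene. Friction and masses are not known exactly. Their poses are not given: they have to be found in the camera images.
- caddy: Loose open plywood tray, 0.34-0.5 kg, 162 mm long (x), 168 wide (y), side walls 30 high; a 12 mm thick end board at x = -75 and +75 mm, a handle bar between them along the middle. Each end board has a V-notch in its top at y = +62 (this pair is empty) and y = -62 mm (carries a rod); between them it rises to 110 mm, 50 wide. Origin: centre of underside, z up; stands at any yaw
- caddy_handle (a point): Middle of the caddy's handle bar, 93 mm above the underside. The bar is 22 mm wide (y) and 22 mm high (82 to 104 mm above the underside), 138 mm long (x), free from above and from the sides; the loaded caddy's centre of mass lies below this point, to within 10 mm. Axes as the caddy's
- caddy_empty_notches (a point): Where the middle of the loose rod's axis belongs: midway between the end boards in the empty pair of notches, x = 0, y = +62 mm, 69.3 mm above the caddy's underside. Each notch is a 90 degree V, 34 mm wide at its mouth and 17 mm deep, its bottom 58 mm above the underside; the rod lies along the caddy's x. Axes as the caddy's
- caddy_full_notches (a point): The same point of the occupied pair of notches, at x = 0, y = -62 mm, 69.3 mm above the underside. Axes as the caddy's
- rod_loose: The rod to load, lying on the shelf: aluminium, 16 mm diameter, 234 mm long, a black six-sided plug (22 mm across flats, 21 long) on each end; bare shank between the plugs 192 mm, so the plugs hang outside the end boards with 15 mm of play each way. About 0.1 kg. Origin: middle of its axis, 11 mm above the shelf at the start; x along the rod; ends alike
- rod_seated: An equal rod that already lies in the caddy's notches at y = -62 mm. Origin and axes as for the loose rod
- adapter: Stainless lens mount adapter ring, 64 mm diameter, 11 mm high, 0.08 kg, lying loose on the floor of the caddy's tray beneath the handle; it stays in the tray. Origin: centre of its underside
- jar: Bystander: amber glass jar with a black twist cap, 54 mm diameter, 78 mm high. Origin: centre of its underside
- hood: Bystander: aluminium lens hood, 76 mm diameter at its top, 42 mm high. Origin: centre of its underside
- eyecup: Bystander: black plastic eyecup, 44 mm wide, 22 mm high. Origin: centre of its underside
- lens: Bystander: black lens standing upright, 70 mm diameter, 84 mm high. Origin: centre of its underside
- lenscap: Bystander: black lens cap, 60 mm diameter, 8 mm thick, lying flat. Origin: centre of its underside

How it is judged (in metres and radians):
On the way, in this order (a step that is already met when the one before it is completed fails the run):
1. the loose rod lies level in the empty pair of V-notches, let go, while the caddy stands on the shelf (x of rod_loose in the frame of caddy_empty_notches between -0.0165 and 0.0165 m and y of rod_loose in the frame of caddy_empty_notches between -0.005 and 0.005 m and z of rod_loose in the frame of caddy_empty_notches between -0.004 and 0.005 m and angle between the x axis of rod_loose and the x axis of caddy, either way round below 0.05 rad and contact force between rod_loose and the fingers below 0.1 N and height (world z) of caddy below 0.006 m), for 0.2 s.
2. the loaded caddy is held by the gripper 60 to 160 mm above the shelf, still and level, for a second (height (world z) of caddy between 0.06 and 0.16 m and angle between caddy's own z axis and vertical below 0.087 rad and linear speed of caddy below 0.02 m/s and angular speed of caddy below 0.12 rad/s and contact force between caddy and the fingers above 3.5 N and contact force between each of rod_loose, rod_seated and the arm below 0.2 N and contact force between each of rod_loose, rod_seated and the fingers below 0.2 N and x of rod_loose in the frame of caddy_empty_notches between -0.0165 and 0.0165 m and y of rod_loose in the frame of caddy_empty_notches between -0.005 and 0.005 m and z of rod_loose in the frame of caddy_empty_notches between -0.004 and 0.005 m and angle between the x axis of each of rod_loose, rod_seated and the x axis of caddy, either way round below 0.05 rad and x of rod_seated in the frame of caddy_full_notches between -0.0165 and 0.0165 m and y of rod_seated in the frame of caddy_full_notches between -0.005 and 0.005 m and z of rod_seated in the frame of caddy_full_notches between -0.004 and 0.005 m and x of adapter in the frame of caddy between -0.069 and 0.069 m and y of adapter in the frame of caddy between -0.071 and 0.071 m and z of adapter in the frame of caddy between 0 and 0.03 m and distance of caddy from where it was at the start of the episode below 0.17 m and contact force between caddy and jar below 0.1 N and contact force between caddy and hood below 0.1 N and contact force between caddy and eyecup below 0.1 N and contact force between caddy and lens below 0.1 N and contact force between caddy and lenscap below 0.1 N), for 1 s.
At the end, for the whole second after the job is handed in: The gripper holds the caddy 60 to 160 mm above the shelf near its first place (170 mm in all), carried by nothing else, within 5 degrees of level, at rest (under 20 mm/s); both rods lie in their notches within 5 mm (16 mm lengthwise), untouched by the robot; the adapter is still in the tray (all of step 2); the arm keeps its last pose, push and grip.
It fails at once if the loose rod is dropped from more than 12 mm above its notches (z of rod_loose in the frame of caddy above 0.0813 m and contact force between rod_loose and the fingers below 0.02 N and contact force between rod_loose and caddy below 0.02 N).
It fails at once if the caddy is tipped by more than 15 degrees (angle between caddy's own z axis and vertical above 0.26 rad).
It fails at once if a bystander (jar, hood, eyecup, lens or lens cap) is moved by more than 25 mm (distance of any of jar, hood, eyecup, lens, lenscap from where it was at the start of the episode above 0.025 m).
It also fails if it takes over 67 s, if anything falls off the work surface, if the arm or the gripper's body presses on something with over 40 N, if the wrist force passes 120 N, or if a joint passes its speed limit or range.

## Working session

There is one attempt and no reset: what is moved stays moved. The work goes in short steps, Python scripts to look and compute and a tool call to move; the robot and the scene stay as the last step left them, time stands still between calls to the robot, and variables do not carry over. Pictures are saved under pics/ and viewed, and the job is handed in when it is done.

Besides the shell and the picture viewer there is one more tool, called after "Emit:" as a command line: name --argument value ..., lists and objects as JSON in quotes. drive_tool: Moves the arm, as the interface text tells. Its arguments: {"type":"object","properties":{"moves":{"type":"array","items":{"type":"array","items":{"type":"array","items":{"type":"number"}}}}},"required":["moves"]}

```bash
mkdir -p pics; ls; python3 - <<'E'
from bench import arm
import numpy as np,cv2
s=arm.read_state();print(s)
for n in ("scene","side","wrist"):
    p,d=arm.get_image(n);cv2.imwrite(f"pics/{n}0.png",p[:,:,::-1]);np.save(f"pics/{n}0.npy",d)
    print(n,arm.camera_params(n))
E
```

```text
pics
{'clock': 0.0, 'joints': array([-8.61405845e-01,  3.85534948e-01,  6.60006003e-03, -5.54345647e-04,
       -1.19396789e+00, -2.58625565e-01]), 'joint_vel': array([-2.20871809e-04, -9.68808209e-05, -2.85249007e-05,  2.40098389e-03,
       -5.72899904e-05, -1.30702636e-03]), 'joint_efforts': array([ 6.73258692e-04, -3.92289734e+01,  1.88405603e+01,  4.18614104e+00,
       -4.62305878e-03,  7.16934863e-06]), 'position': array([ 272.06757566, -562.01462043,  230.21631924]), 'ee_rot': array([-2.23379354e-01,  9.74730983e-01,  1.05212556e-03, -2.62070587e-04]), 'contact_force': array([-0.2970285 , -0.70271255, -0.10990159]), 'wrist_torque': array([ 0.01369565,  0.01802068, -0.04310074]), 'gripper_width': 85.6997398755583}
scene {'fov_y': 48.5033835736963, 'cx': 320.20725167035937, 'cy': 247.02859848627622, 'world_from_camera': array([[ 6.72609123e-01,  5.36067315e-01, -5.10126260e-01,
         1.08617503e+03],
       [ 7.39846236e-01, -4.73191272e-01,  4.78244255e-01,
        -5.04041547e+02],
       [ 1.49838190e-02, -6.99086442e-01, -7.14880152e-01,
         8.09035830e+02],
       
[... 270 characters left out ...]
,
       [-2.25595640e-01,  6.61986818e-01, -7.14758742e-01,
         6.12889545e+02],
       [ 9.25878402e-03, -7.32182057e-01, -6.81046041e-01,
         6.96130453e+02],
       [ 0.00000000e+00,  0.00000000e+00,  0.00000000e+00,
         1.00000000e+00]])}
wrist {'fov_y': 62.26658339713241, 'cx': 319.8885808823118, 'cy': 241.65284369982524, 'T_tool_cam': array([[-8.51979068e-05, -9.51086198e-01, -3.08925616e-01,
         7.91993229e+01],
       [ 9.99999973e-01, -1.46023025e-05, -2.30831801e-04,
         5.90426577e-01],
       [ 2.15029915e-04, -3.08925627e-01,  9.51086174e-01,
        -1.42990365e+02],
       [ 0.00000000e+00,  0.00000000e+00,  0.00000000e+00,
         1.00000000e+00]])}
```

View pics/scene0.png

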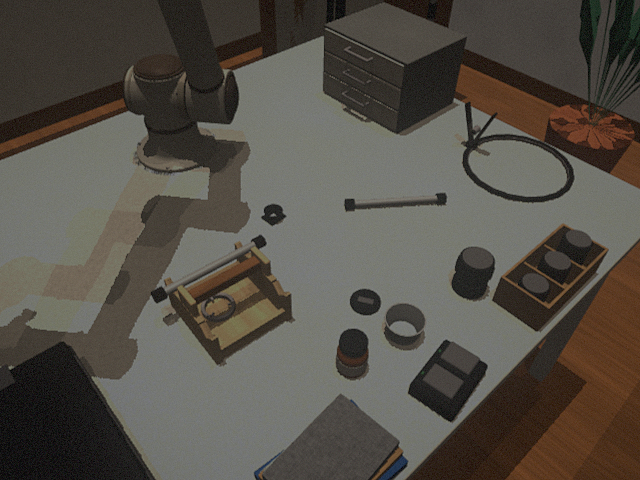

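View pics/side0.png

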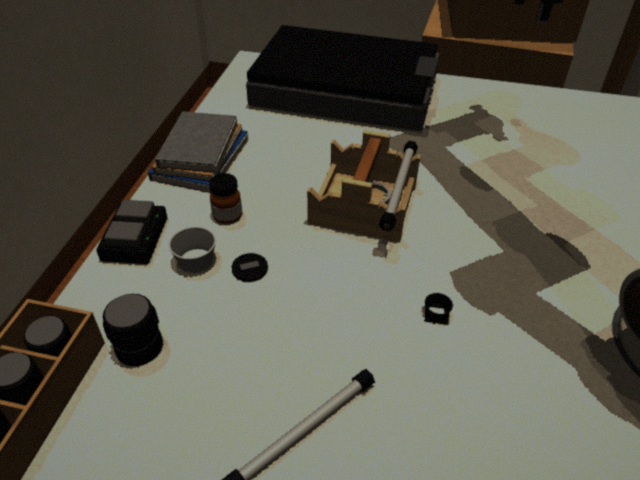

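View pics/wrist0.png

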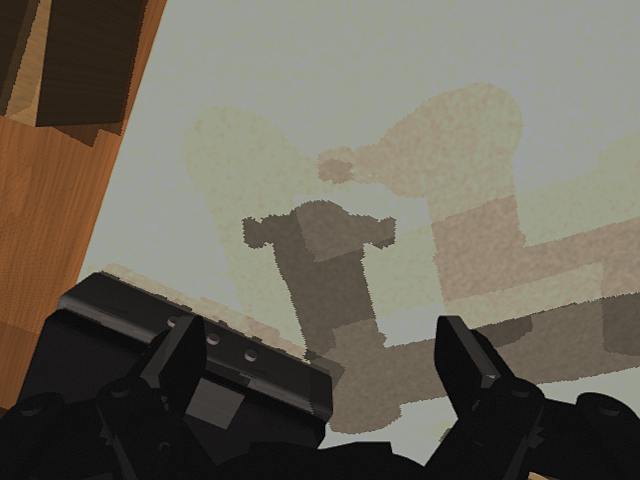

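The scene view shows the loose rod from about (348,204) to (443,199) and the seated rod from (158,294) to (263,241). The empty notches are on the caddy's near right side. The side view shows the same objects. Next I'll measure them.

```bash
cat > h.py <<'E'
import numpy as np,cv2
from bench import arm
from scipy.spatial.transform import Rotation as R
def cloud(n,d,T=None):
    c=arm.camera_params(n);f=240/np.tan(np.radians(c['fov_y']/2))
    v,u=np.mgrid[:480,:640]
    P=np.stack([(u-c['cx'])*d/f,(v-c['cy'])*d/f,d],-1)
    if n=='wrist': T=T@c['T_tool_cam']
    else: T=c['world_from_camera']
    W=P@T[:3,:3].T+T[:3,3]; W[d==0]=np.nan
    return W
def proj(n,X,T=None):
    c=arm.camera_params(n);f=240/np.tan(np.radians(c['fov_y']/2))
    T=T@c['T_tool_cam'] if n=='wrist' else c['world_from_camera']
    p=(np.atleast_2d(X)-T[:3,3])@T[:3,:3]
    return np.c_[p[:,0]/p[:,2]*f+c['cx'],p[:,1]/p[:,2]*f+c['cy']]
def tool(s):
    T=np.eye(4);T[:3,:3]=R.from_quat(s['ee_rot']).as_matrix();T[:3,3]=s['position'];return T
E
python3 - <<'E'
from h import *
for n in("scene","side"):
    W=cloud(n,np.load(f'pics/{n}0.npy'))
    p=cv2.imread(f'pics/{n}0.png')
    m=((W[...,2]>5)&(W[...,2]<250)&(W[...,0]>250)&(W[...,0]<950)&(W[...,1]>-500)&(W[...,1]<500)).astype(np.uint8)
    N,l,st,ce=cv2.connectedComponentsWithStats(m)
    print(n,'table z',np.nanmedian(W[300:330,300:330,2]) if n=='scene' else np.nanmedian(W[300:330,250:280,2]))
    for i in range(1,N):
        if st[i,4]>80:
            q=W[l==i];print(i,st[i],'min',np.percentile(q,2,0).round(),'max',np.percentile(q,98,0).round())
E
```

```text
scene table z -0.581358611206042
1 [ 375   50   38   83 2252] min [252. 471.  12.] max [334. 498. 200.]
6 [463 163  68  39 355] min [542. 458.   5.] max [720. 498.  14.]
11 [345 193 102  17 767] min [455. 162.   6.] max [595. 347.  23.]
13 [262 205  24  21 236] min [352.  -0.   5.] max [391.  40.  24.]
14 [ 493  224  116  108 6326] min [839. 188.   8.] max [937. 406.  89.]
17 [ 151  235  141  130 9006] min [ 448. -294.    6.] max [ 608. -117.  108.]
18 [ 452  247   43   52 1683] min [757. 150.   9.] max [819. 208.  86.]
22 [350 289  31  26 571] min [652. -28.   5.] max [706.  26.  11.]
23 [ 385  303   42   42 1035] min [738. -33.   6.] max [806.  37.  43.]
25 [ 336  329   33   50 1340] min [ 739. -145.    8.] max [786. -98.  80.]
26 [ 408  340   80   82 3668] min [851. -83.   9.] max [938.  30.  50.]
27 [  46  342  108  138 3603] min [ 457. -499.   59.] max [ 726. -469.   89.]
30 [ 254  393  154   87 7655] min [ 806. -350.   18.] max [ 934. -184.   56.]
side table z 0.6366327856089242
1 [ 246   68  182   64 7113] min [ 448. -496.   10.] max [ 828. -463.   89.]
4 [ 148  112  101  112 6528] min [ 734. -346.    8.] max [924. -90.  79.]
8 [ 308  130  113  111 8469] min [ 442. -285.    8.] max [603. -87. 110.]
20 [  97  200   71   65 3276] min [842. -70.   8.] max [926.  45.  51.]
22 [ 169  227   47   45 1437] min [736. -30.   6.] max [804.  40.  44.]
30 [232 253  36  29 803] min [649. -24.   6.] max [702.  31.  11.]
34 [425 293  29  31 551] min [351.   3.   5.] max [388.  44.  24.]
35 [ 103  294   60   72 3283] min [749. 162.   8.] max [808. 221.  86.]
37 [    0   300   104   180 11683] min [834. 195.   9.] max [931. 398.  79.]
47 [ 223  369  153  111 2341] min [449. 170.  11.] max [585. 343.  23.]
```

```bash
python3 - <<'E'
from h import *
for n in("scene","side"):
    W=cloud(n,np.load(f'pics/{n}0.npy'))
    m=(W[...,2]>5)&(W[...,2]<30)&(W[...,0]>400)&(W[...,0]<640)&(W[...,1]>130)&(W[...,1]<390)
    q=W[m]; 
    # shank: top ridge
    c=q[:,:2].mean(0);u,s,vt=np.linalg.svd(q[:,:2]-c,full_matrices=False);d=vt[0]
    t=(q[:,:2]-c)@d; w=(q[:,:2]-c)@vt[1]; print(n,'rod',c,d,np.percentile(t,[.5,99.5]),np.percentile(w,[2,98]), 'mid',c+d*np.mean(np.percentile(t,[.5,99.5])))
    m=(W[...,2]>86)&(W[...,2]<125)&(W[...,0]>400)&(W[...,0]<640)&(W[...,1]>-320)&(W[...,1]<-80)
    q=W[m];rect=cv2.minAreaRect(q[:,:2].astype(np.float32));print('handle+boards',len(q),rect,np.percentile(q[:,2],[50,99]))
    # whole above view footprint
    m=(W[...,2]>4)&(W[...,2]<125)&(W[...,0]>400)&(W[...,0]<640)&(W[...,1]>-320)&(W[...,1]<-70)
    q=W[m];print(cv2.minAreaRect(q[:,:2].astype(np.float32)))
    for lo,hi in((96,103),(106,112)):
        mm=(W[...,2]>lo)&(W[...,2]<hi)&(W[...,0]>400)&(W[...,0]<640)&(W[...,1]>-320)&(W[...,1]<-80)
        q=W[mm];print(lo,len(q),cv2.minAreaRect(q[:,:2].astype(np.float32)))
    p=cv2.imread(f'pics/{n}0.png')
    x,y,w_,h_=(130,220,180,150) if n=='scene' else (290,115,150,150)
    cv2.imwrite(f'pics/{n}_crop.png',cv2.convertScaleAbs(cv2.resize(p[y:y+h_,x:x+w_],None,fx=4,fy=4,interpolation=cv2.INTER_CUBIC),alpha=1.6))
E
```

```text
scene rod [525.30630346 254.60734033] [0.58684935 0.80969614] [-115.63380161  116.93496355] [-9.90920966  7.73777793] mid [525.68809647 255.13411323]
handle+boards 1642 ((525.515625, -205.99642944335938), (162.01559448242188, 51.75419998168945), 87.17842864990234) [102.66470153 110.92262252]
((521.8469848632812, -188.5973663330078), (201.41567993164062, 230.90963745117188), 9.37385082244873)
96 558 ((526.40673828125, -206.04701232910156), (161.062744140625, 48.19550323486328), 86.49340057373047)
106 292 ((524.5497436523438, -206.1439971923828), (160.5011749267578, 51.19105529785156), 86.68070983886719)
side rod [517.45477459 258.93114173] [0.59597036 0.80300643] [-114.06279741  112.96776186] [-9.72819475  7.17785559] mid [517.12847023 258.49148144]
handle+boards 1391 ((522.3665771484375, -202.88076782226562), (167.1184539794922, 50.03078079223633), 86.42855834960938) [104.18121597 112.06665935]
((516.8717041015625, -194.6246337890625), (238.52630615234375, 233.0393829345703), 89.67379760742188)
96 251 ((522.524658203125, -199.31153869628906), (159.98834228515625, 49.461036682128906), 86.50141906738281)
106 350 ((522.442626953125, -203.14505004882812), (166.60035705566406, 49.84611892700195), 86.42855834960938)
```

View pics/scene_crop.png

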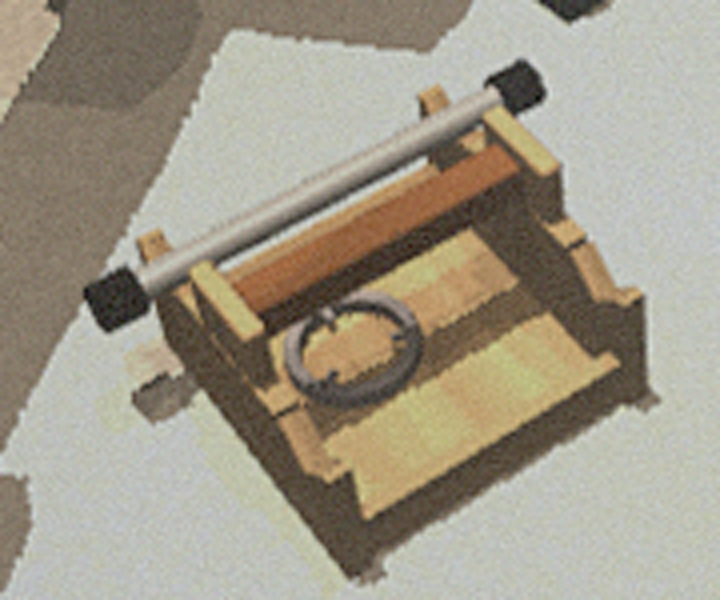

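The two views agree on the caddy to about 3 mm. It is near (524,-205) with its long axis at about 86.7° and the empty notches toward +x. The rod is near (521,257) at about 54°. I'll plan moves toward the rod with the wrist camera above it, to get a better measurement.

```bash
cat >> h.py <<'E'
def target_R(yawdeg): # tool y at yaw, z down
    a=np.radians(yawdeg);y=np.array([np.cos(a),np.sin(a),0]);z=np.array([0,0,-1.]);x=np.cross(y,z)
    return np.c_[x,y,z]
def plan(pos,yaw,n,hand,s=None):
    s=s or arm.read_state();T=tool(s);Rt=target_R(yaw)
    rv=R.from_matrix(T[:3,:3].T@Rt).as_rotvec()
    d=np.array(pos)-T[:3,3]
    print('at',T[:3,3].round(1),'y-yaw',round(np.degrees(np.arctan2(T[1,1],T[0,1])),2),'tilt',np.degrees(np.arccos(-T[2,2])).round(2),'t',s['clock'],'rot',rv.round(4),'w',round(s['gripper_width'],1),'F',s['contact_force'].round(1))
    for i in range(n):
        Ri=T[:3,:3]@R.from_rotvec(rv*i/n).as_matrix()
        m=Ri.T@d/n/1000
        print([hand]+m.round(4).tolist()+(rv/n).round(4).tolist(),end=',\n')
E
python3 -c "
from h import *
plan([540,255,230],144,19,1)"
```

```text
at [ 272.1 -562.2  230.5] y-yaw 115.82 tilt 0.1 t 0.15 rot [ 1.700e-03  3.000e-04 -4.918e-01] w 85.7 F [ 0.7 -1.1 -0.6]
[1, -0.0314, 0.0326, 0.0001, 0.0001, 0.0, -0.0259],
[1, -0.0323, 0.0317, 0.0001, 0.0001, 0.0, -0.0259],
[1, -0.0331, 0.0309, 0.0001, 0.0001, 0.0, -0.0259],
[1, -0.0339, 0.03, 0.0001, 0.0001, 0.0, -0.0259],
[1, -0.0346, 0.0292, 0.0001, 0.0001, 0.0, -0.0259],
[1, -0.0354, 0.0282, 0.0001, 0.0001, 0.0, -0.0259],
[1, -0.0361, 0.0273, 0.0001, 0.0001, 0.0, -0.0259],
[1, -0.0368, 0.0264, 0.0001, 0.0001, 0.0, -0.0259],
[1, -0.0375, 0.0254, 0.0001, 0.0001, 0.0, -0.0259],
[1, -0.0381, 0.0244, 0.0, 0.0001, 0.0, -0.0259],
[1, -0.0387, 0.0234, 0.0, 0.0001, 0.0, -0.0259],
[1, -0.0393, 0.0224, 0.0, 0.0001, 0.0, -0.0259],
[1, -0.0399, 0.0214, 0.0, 0.0001, 0.0, -0.0259],
[1, -0.0404, 0.0204, 0.0, 0.0001, 0.0, -0.0259],
[1, -0.0409, 0.0193, 0.0, 0.0001, 0.0, -0.0259],
[1, -0.0414, 0.0183, 0.0, 0.0001, 0.0, -0.0259],
[1, -0.0419, 0.0172, 0.0, 0.0001, 0.0, -0.0259],
[1, -0.0423, 0.0161, 0.0, 0.0001, 0.0, -0.0259],
[1, -0.0427, 0.015, 0.0, 0.0001, 0.0, -0.0259],
```

Emit:
drive_tool --moves '[[[1, -0.0315, 0.0325, 0, 0, 0, -0.026], [1, -0.0325, 0.0315, 0, 0, 0, -0.026], [1, -0.033, 0.031, 0, 0, 0, -0.026], [1, -0.034, 0.03, 0, 0, 0, -0.026], [1, -0.0345, 0.029, 0, 0, 0, -0.026], [1, -0.0355, 0.028, 0, 0, 0, -0.026], [1, -0.036, 0.0275, 0, 0, 0, -0.026], [1, -0.037, 0.0265, 0, 0, 0, -0.026], [1, -0.0375, 0.0255, 0, 0, 0, -0.026], [1, -0.038, 0.0245, 0, 0, 0, -0.026], [1, -0.0385, 0.0235, 0, 0, 0, -0.026], [1, -0.0395, 0.0225, 0, 0, 0, -0.026], [1, -0.04, 0.0215, 0, 0, 0, -0.026], [1, -0.0405, 0.0205, 0, 0, 0, -0.026], [1, -0.041, 0.0195, 0, 0, 0, -0.026], [1, -0.0415, 0.0185, 0, 0, 0, -0.026], [1, -0.042, 0.017, 0, 0, 0, -0.026], [1, -0.0425, 0.016, 0, 0, 0, -0.026], [1, -0.0425, 0.015, 0, 0, 0, -0.026], [1, 0, 0, 0, 0, 0, 0]]]'

```text
clock: 2.15
position: [539.0, 290.4, 226.9]
ee_rot: [-0.463, 0.887, 0.003, -0.001]
contact_force: [0.3, -1.4, -0.4]
gripper_width: 85.6
```

```bash
python3 -c "
from h import *
plan([540,255,230],144,4,1)"
```

```text
at [539.  290.4 226.9] y-yaw 145.11 tilt 0.37 t 2.15 rot [0.0063 0.0012 0.0194] w 85.6 F [ 0.3 -1.4 -0.4]
[1, 0.0071, -0.0053, -0.0008, 0.0016, 0.0003, 0.0049],
[1, 0.0071, -0.0053, -0.0008, 0.0016, 0.0003, 0.0049],
[1, 0.0071, -0.0053, -0.0008, 0.0016, 0.0003, 0.0049],
[1, 0.0071, -0.0054, -0.0008, 0.0016, 0.0003, 0.0049],
```

```bash
cat > rodw.py <<'E'
from h import *
import sys
s=arm.read_state();p,d=arm.get_image('wrist');cv2.imwrite(f'pics/{sys.argv[1]}.png',p[:,:,::-1])
T=tool(s);W=cloud('wrist',d,T)
print('table',np.nanmedian(W[150:200,:100,2]))
m=(W[...,2]>5)&(W[...,2]<30);m[:, :]&=np.hypot(W[...,0]-521,W[...,1]-257)<170
N,l,st,ce=cv2.connectedComponentsWithStats(m.astype(np.uint8));i=1+np.argmax(st[1:,4])
q=W[l==i];print(st[i])
c=q[:,:2].mean(0);vt=np.linalg.svd(q[:,:2]-c,full_matrices=False)[2];dd=vt[0]
t=(q[:,:2]-c)@dd;w=(q[:,:2]-c)@vt[1];e=np.percentile(t,[.3,99.7]);print('len',e[1]-e[0],'ang',np.degrees(np.arctan2(dd[1],dd[0]))%180,'width',np.percentile(w,[1,99]),'ztop',np.percentile(q[:,2],98))
ws=np.median(w[(np.abs(t-e.mean())<80)]);wm=np.mean(np.percentile(w[np.abs(t-e.mean())<80],[2,98]))
print('mid',c+dd*e.mean()+vt[1]*wm, wm,ws)
E
python3 rodw.py w1
```

```text
table 0.42298597526712456
[ 301   11   33  277 5589]
len 232.87627158520635 ang 53.96124358272758 width [-11.64182879  11.68770015] ztop 23.216730182661223
mid [519.82102861 258.78600569] -0.029309724211438848 0.0076953191252638635
```

View pics/w1.png

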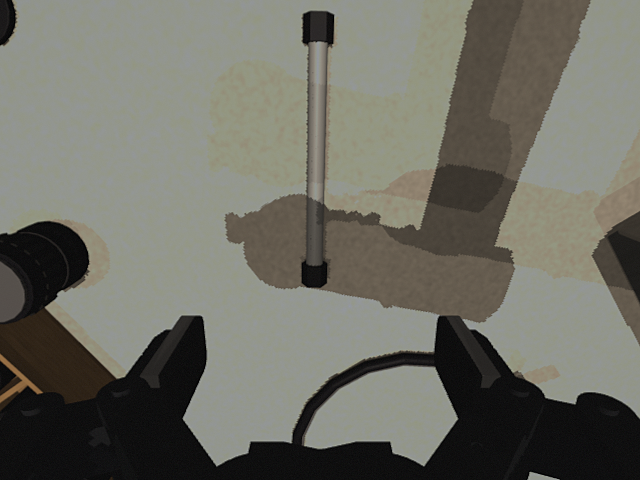

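The wrist view shows the rod upright in the picture, from (318,25) to (314,275). It measures 232.9 mm long at 53.96°, with its middle at (519.8, 258.8), which agrees with the fixed cameras. Going down.

```bash
python3 -c "
from h import *
plan([519.8,258.8,50],143.96,6,1)"
```

```text
at [538.1 288.4 226.9] y-yaw 145.03 tilt 0.4 t 2.2 rot [ 0.0069 -0.0004  0.0186] w 85.5 F [ 1.3 -0.6 -0.4]
[1, 0.0058, -0.0005, 0.0295, 0.0012, -0.0001, 0.0031],
[1, 0.0058, -0.0005, 0.0295, 0.0012, -0.0001, 0.0031],
[1, 0.0058, -0.0005, 0.0295, 0.0012, -0.0001, 0.0031],
[1, 0.0058, -0.0005, 0.0295, 0.0012, -0.0001, 0.0031],
[1, 0.0058, -0.0005, 0.0295, 0.0012, -0.0001, 0.0031],
[1, 0.0058, -0.0005, 0.0295, 0.0012, -0.0001, 0.0031],
```

Emit:
drive_tool --moves '[[[1, 0.0058, -0.0005, 0.0295, 0.001, 0, 0.003], [1, 0.0058, -0.0005, 0.0295, 0.001, 0, 0.003], [1, 0.0058, -0.0005, 0.0295, 0.001, 0, 0.003], [1, 0.0058, -0.0005, 0.0295, 0.001, 0, 0.003], [1, 0.0058, -0.0005, 0.0295, 0.001, 0, 0.003], [1, 0.0058, -0.0005, 0.025, 0.001, 0, 0.003], [1, 0, 0, 0, 0, 0, 0], [1, 0, 0, 0, 0, 0, 0]]]'

```text
clock: 3.0
position: [518.2, 252.0, 51.1]
ee_rot: [-0.451, 0.892, 0.0, 0.0]
contact_force: [0.4, 0.6, 1.4]
gripper_width: 85.4
```

```bash
python3 rodw.py w2; python3 -c "
from h import *
plan([519.8,258.8,4],143.96,4,1)"
```

```text
table 0.4437177969250854
[  295    28    61   421 15245]
len 212.8591184237445 ang 53.894159992435554 width [-11.34021379  11.40401673] ztop 23.057559563978444
mid [513.81803435 250.86335679] 0.059293832006981795 0.06102843379344394
at [518.  251.9  51.1] y-yaw 143.63 tilt 0.02 t 3.05 rot [ 0.0004  0.0001 -0.0058] w 85.4 F [ 0.  -0.2  0.5]
[1, -0.0017, 0.0007, 0.0118, 0.0001, 0.0, -0.0015],
[1, -0.0017, 0.0007, 0.0118, 0.0001, 0.0, -0.0015],
[1, -0.0017, 0.0007, 0.0118, 0.0001, 0.0, -0.0015],
[1, -0.0017, 0.0007, 0.0118, 0.0001, 0.0, -0.0015],
```

View pics/w2.png

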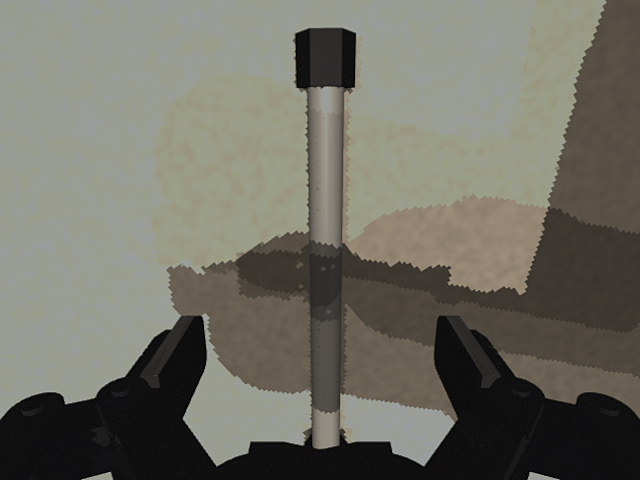

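The rod is centred laterally between the fingers (column about 325), and its line agrees with the first measurement to 0.2 mm. I'll descend and grip.

Emit:
drive_tool --moves '[[[1, -0.0018, 0.0007, 0.0118, 0, 0, -0.0015], [1, -0.0018, 0.0007, 0.0118, 0, 0, -0.0015], [1, -0.0018, 0.0007, 0.0118, 0, 0, -0.0015], [1, -0.0017, 0.0007, 0.0105, 0, 0, -0.0015], [1, 0, 0, 0, 0, 0, 0], [1, 0, 0, 0, 0, 0, 0]]]'

```text
clock: 3.65
position: [522.8, 262.4, 4.9]
ee_rot: [-0.455, 0.891, 0.001, 0.004]
contact_force: [0.7, 0.6, -0.0]
gripper_width: 85.7
```

```bash
python3 -c "
from h import *
plan([519.8,258.8,4],143.96,1,1)"
```

```text
at [522.8 262.4   4.9] y-yaw 144.07 tilt 0.44 t 3.65 rot [-0.0017  0.0076  0.0019] w 85.7 F [ 0.7  0.6 -0. ]
[1, 0.0047, 0.0003, 0.0009, -0.0017, 0.0076, 0.0019],
```

Emit:
drive_tool --moves '[[[1, 0.004, 0, 0.001, 0, 0.006, 0.001], [1, 0, 0, 0, 0, 0, 0], [0, 0, 0, 0, 0, 0, 0], [0, 0, 0, 0, 0, 0, 0], [0, 0, 0, 0, 0, 0, 0], [0, 0, 0, 0, 0, 0, 0], [0, 0, 0, 0, 0, 0, 0], [0, 0, 0, 0, 0, 0, 0]]]'

```text
clock: 4.45
position: [520.9, 259.3, 5.5]
ee_rot: [-0.454, 0.891, -0.0, 0.002]
contact_force: [1.1, 0.1, -0.9]
gripper_width: 13.3
```

```bash
python3 rodw.py w3;python3 -c "
from h import *
plan([519.8,258.8,200],143.96,5,0)"
```

```text
table 0.37817475853684357
[  260     0   120   449 23305]
len 161.92743730130607 ang 53.926143357183015 width [-16.78741575  16.74229012] ztop 26.5122949341763
mid [503.65814669 236.29528822] -0.02039274372891331 0.037839008770280666
at [520.9 259.3   5.4] y-yaw 144.01 tilt 0.25 t 4.5 rot [-0.0025  0.0037  0.0009] w 13.4 F [ 0.   0.4 -0.5]
[0, 0.0001, 0.0, -0.0389, -0.0005, 0.0007, 0.0002],
[0, 0.0001, 0.0, -0.0389, -0.0005, 0.0007, 0.0002],
[0, 0.0001, 0.0001, -0.0389, -0.0005, 0.0007, 0.0002],
[0, 0.0002, 0.0001, -0.0389, -0.0005, 0.0007, 0.0002],
[0, 0.0002, 0.0001, -0.0389, -0.0005, 0.0007, 0.0002],
```

View pics/w3.png

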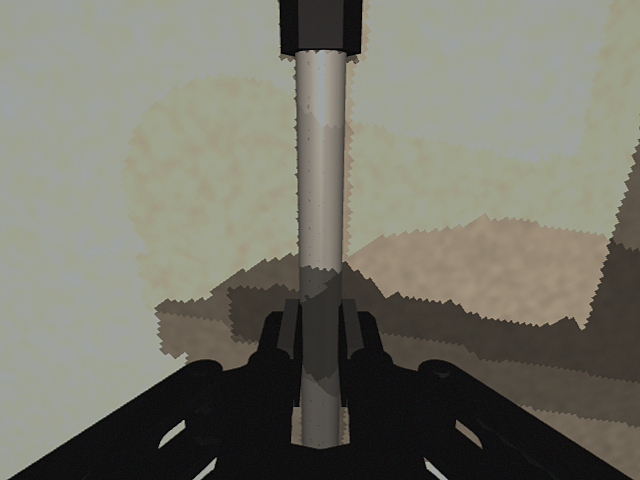

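The rod is between the pads, at columns 300–345 with the fingers on both sides. The width reads 13.4 mm against a 16 mm rod, so I'll lift a little and check.

Emit:
drive_tool --moves '[[[0, 0, 0, 0, 0, 0, 0], [0, 0, 0, 0, 0, 0, 0], [0, 0, 0, -0.01, 0, 0, 0], [0, 0, 0, -0.015, 0, 0, 0], [0, 0, 0, -0.025, 0, 0, 0], [0, 0, 0, -0.03, 0, 0, 0], [0, 0, 0, -0.03, 0, 0, 0], [0, 0, 0, -0.02, 0, 0, 0], [0, 0, 0, 0, 0, 0, 0], [0, 0, 0, 0, 0, 0, 0]]]'

```text
clock: 5.5
position: [519.0, 258.1, 141.7]
ee_rot: [-0.454, 0.891, -0.0, 0.001]
contact_force: [0.8, 0.3, -0.8]
gripper_width: 13.4
```

```bash
cat > side.py <<'E'
from h import *
import sys
for n in sys.argv[2:]:
    p,d=arm.get_image(n);cv2.imwrite(f'pics/{sys.argv[1]}{n}.png',p[:,:,::-1]);np.save(f'pics/{sys.argv[1]}{n}.npy',d)
E
python3 side.py a side wrist; python3 -c "
from h import *
plan([520,259,200],143.96,1,0)"
```

```text
at [519.  257.9 141. ] y-yaw 143.98 tilt 0.08 t 5.6 rot [-0.0012 -0.0008  0.0003] w 13.3 F [ 0.  -0.1 -1.8]
[0, -0.0014, -0.0002, -0.059, -0.0012, -0.0008, 0.0003],
```

View pics/aside.png

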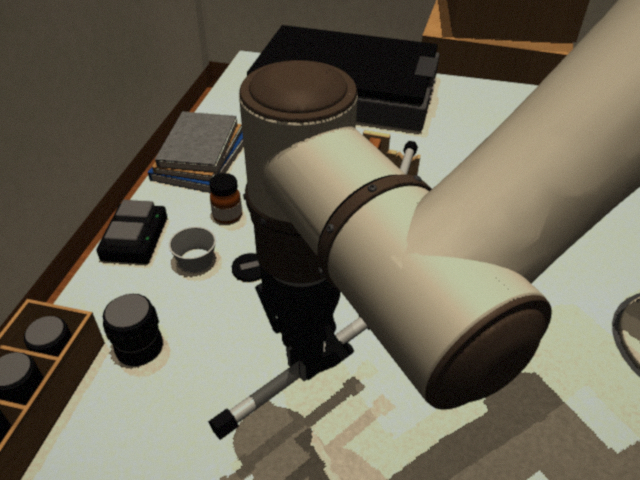

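View pics/awrist.png

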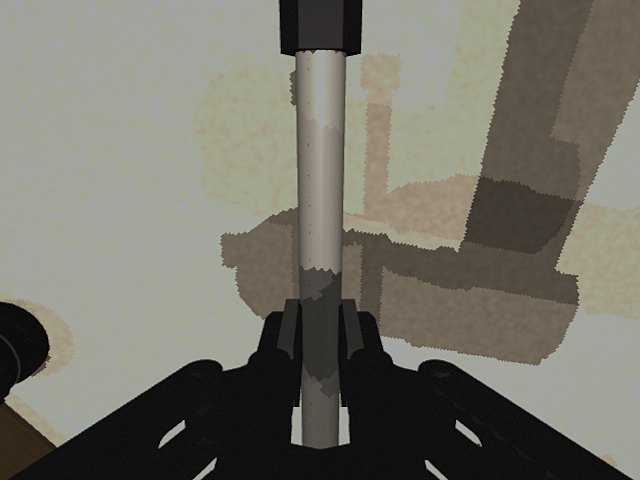

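The rod is held firmly and moves with the gripper: it stays at columns 300–345 in the wrist view, with the shelf well below. I'll carry it above the caddy and then refine the caddy pose with the wrist camera.

```bash
python3 -c "
from h import *
s=arm.read_state()
d=np.load('pics/awrist.npy');W=cloud('wrist',d,np.eye(4))
q=W[60:260,300:345].reshape(-1,3);q=q[np.abs(q[:,2]+10)<25]
for lo in range(-130,-20,15):
    k=q[(q[:,0]>lo)&(q[:,0]<lo+15)]
    if len(k)>20: print(lo,len(k),'y',np.percentile(k[:,1],[2,50,98]).round(1),'ztop',np.percentile(k[:,2],5).round(2))
plug=W[:48,290:350].reshape(-1,3);print(np.nanpercentile(plug,[2,50,98],axis=0))
plan([592,-205,235],176.7,15,0)"
```

```text
[[ 97.02800093  -7.99301671 -18.58741792]
 [102.96093227   0.25912021 -17.01892161]
 [108.67427014   8.74975134 -13.12894838]]
at [519.  257.9 141. ] y-yaw 143.98 tilt 0.08 t 5.6 rot [-0.001  -0.0011 -0.5711] w 13.3 F [ 0.  -0.1 -1.8]
[0, 0.0221, -0.0221, -0.0062, -0.0001, -0.0001, -0.0381],
[0, 0.0229, -0.0212, -0.0062, -0.0001, -0.0001, -0.0381],
[0, 0.0237, -0.0203, -0.0062, -0.0001, -0.0001, -0.0381],
[0, 0.0245, -0.0194, -0.0062, -0.0001, -0.0001, -0.0381],
[0, 0.0252, -0.0185, -0.0062, -0.0001, -0.0001, -0.0381],
[0, 0.0259, -0.0175, -0.0062, -0.0001, -0.0001, -0.0381],
[0, 0.0265, -0.0165, -0.0062, -0.0001, -0.0001, -0.0381],
[0, 0.0271, -0.0155, -0.0062, -0.0001, -0.0001, -0.0381],
[0, 0.0277, -0.0144, -0.0062, -0.0001, -0.0001, -0.0381],
[0, 0.0282, -0.0134, -0.0062, -0.0001, -0.0001, -0.0381],
[0, 0.0287, -0.0123, -0.0062, -0.0001, -0.0001, -0.0381],
[0, 0.0292, -0.0112, -0.0063, -0.0001, -0.0001, -0.0381],
[0, 0.0296, -0.0101, -0.0063, -0.0001, -0.0001, -0.0381],
[0, 0.0299, -0.0089, -0.0063, -0.0001, -0.0001, -0.0381],
[0, 0.0303, -0.0078, -0.0063, -0.0001, -0.0001, -0.0381],
```

Emit:
drive_tool --moves '[[[0, 0.01, -0.01, -0.03, 0, 0, -0.02], [0, 0.022, -0.021, -0.03, 0, 0, -0.036], [0, 0.023, -0.02, -0.015, 0, 0, -0.036], [0, 0.024, -0.019, -0.005, 0, 0, -0.036], [0, 0.025, -0.018, -0.005, 0, 0, -0.036], [0, 0.026, -0.017, 0, 0, 0, -0.036], [0, 0.0265, -0.016, 0, 0, 0, -0.036], [0, 0.027, -0.015, 0, 0, 0, -0.036], [0, 0.0275, -0.014, 0, 0, 0, -0.036], [0, 0.028, -0.013, 0, 0, 0, -0.036], [0, 0.0285, -0.012, 0, 0, 0, -0.036], [0, 0.029, -0.011, 0, 0, 0, -0.036], [0, 0.0295, -0.01, 0, 0, 0, -0.036], [0, 0.0295, -0.009, 0, 0, 0, -0.036], [0, 0.025, -0.007, 0, 0, 0, -0.036], [0, 0.015, -0.003, 0, 0, 0, -0.02], [0, 0, 0, 0, 0, 0, 0], [0, 0, 0, 0, 0, 0, 0]]]'

```text
clock: 7.4
position: [570.7, -213.0, 200.6]
ee_rot: [-0.685, 0.728, 0.015, -0.024]
contact_force: [-0.1, 0.7, -1.1]
gripper_width: 13.5
```

```bash
cat > cad.py <<'E'
from h import *
import sys
s=arm.read_state();p,d=arm.get_image('wrist');cv2.imwrite(f'pics/{sys.argv[1]}.png',cv2.convertScaleAbs(p[:,:,::-1],alpha=1.4));np.save(f'pics/{sys.argv[1]}.npy',d)
np.save(f'pics/{sys.argv[1]}_T.npy',tool(s))
E
python3 cad.py w4; python3 -c "
from h import *
plan([592,-205,235],176.7,1,0)"
```

```text
at [ 570.7 -212.7  200.5] y-yaw 176.45 tilt 3.26 t 7.45 rot [ 0.055  -0.0145 -0.004 ] w 13.7 F [ 0.1 -0.1 -1.2]
[0, -0.0085, -0.0189, -0.0357, 0.055, -0.0145, -0.004],
```

View pics/w4.png

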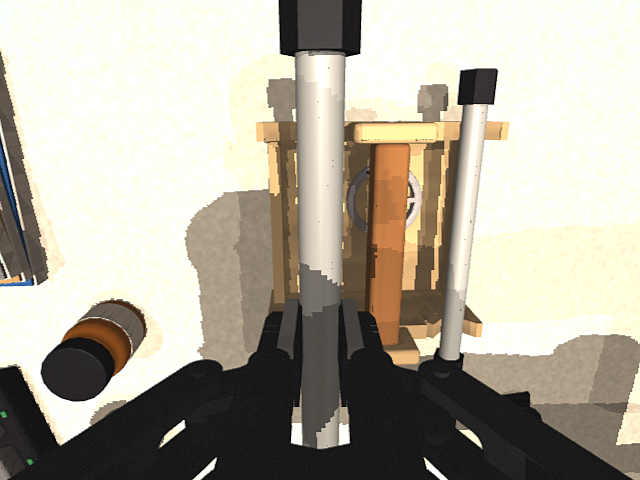

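The caddy shows below the held rod: near board at row 130, handle at columns 370–410, seated rod at columns 445–490. The tool has drifted 3° off vertical and sunk about 30 mm, so I'll correct that and then measure the caddy.

Emit:
drive_tool --moves '[[[0, -0.004, -0.01, -0.018, 0.02, -0.005, -0.002], [0, -0.004, -0.009, -0.018, 0.02, -0.005, -0.002], [0, 0, 0, 0, 0.012, -0.004, 0], [0, 0, 0, 0, 0, 0, 0], [0, 0, 0, 0, 0, 0, 0]]]'

```text
clock: 7.95
position: [590.1, -200.7, 232.6]
ee_rot: [-0.688, 0.726, 0.004, -0.002]
contact_force: [-0.6, -0.6, -0.9]
gripper_width: 13.9
```

```bash
python3 cad.py w5; python3 -c "
from h import *
plan([592,-205,235],176.7,1,0)
T=np.load('pics/w5_T.npy');d=np.load('pics/w5.npy');W=cloud('wrist',d,T)
def pts(lo,hi,x0,x1,y0,y1):
    m=(W[...,2]>lo)&(W[...,2]<hi)&(W[...,0]>x0)&(W[...,0]<x1)&(W[...,1]>y0)&(W[...,1]<y1);return W[m]
print('table',np.nanmedian(W[200:300,20:60,2]))
q=pts(95,115,480,570,-300,-100)
print(len(q),cv2.minAreaRect(q[:,:2].astype(np.float32)))
q=pts(99,108,480,570,-255,-180);print('handle ztop',np.median(q[:,2]))
for a in range(-270,-120,15):
    k=q[(q[:,1]>=a)&(q[:,1]<a+15)]
    if len(k)>30: print(a+7,len(k),np.percentile(k[:,0],[1,50,99]).round(1))
q=pts(70,82,430,490,-330,-80);print('rod top',np.percentile(q[:,2],98))
for a in range(-330,-80,15):
    k=q[(q[:,1]>=a)&(q[:,1]<a+15)]
    if len(k)>30: print(a+7,len(k),np.percentile(k[:,0],[1,50,99]).round(1))
q=pts(105,115,480,570,-320,-90);print('board tops x',np.percentile(q[q[:,1]<-250],[1,99],axis=0).round(1),np.percentile(q[q[:,1]>-170],[1,99],axis=0).round(1) if (q[:,1]>-170).sum()>10 else '')
"
```

```text
at [ 589.9 -200.7  232.2] y-yaw 176.9 tilt 0.58 t 8.0 rot [0.0099 0.0023 0.0036] w 13.1 F [-0.2  1.  -1.7]
[0, 0.0042, -0.0023, -0.0028, 0.0099, 0.0023, 0.0036],
table 1.9217576561668466
9034 ((522.05859375, -204.3347625732422), (161.48568725585938, 50.31167984008789), 86.55497741699219)
handle ztop 104.15154215041693
-248 751 [508.9 520.3 530.6]
-233 699 [509.9 521.2 531.4]
-218 675 [510.8 522.2 532.4]
-203 646 [511.6 522.9 533.2]
-188 611 [512.7 523.9 534.2]
rod top 81.22916242662876
-308 729 [442.6 458.5 466.4]
-293 666 [443.7 457.8 466.9]
-278 1060 [433.9 458.6 481.1]
-263 516 [435.2 458.4 464.6]
-248 456 [450.5 460.  465.5]
-233 432 [451.4 460.9 466.6]
-218 408 [452.4 461.7 467.2]
-203 395 [453.3 462.6 468.3]
-188 380 [454.3 463.4 469.2]
-173 358 [455.2 464.7 470. ]
-158 352 [456.1 465.4 471. ]
-143 336 [456.9 466.4 472. ]
-128 715 [443.1 467.7 489.4]
-113 333 [444.3 467.5 473.7]
-98 471 [455.7 469.8 478.8]
-83 277 [456.1 471.5 479.4]
board tops x [[ 494.1 -285.5  105. ]
 [ 542.  -252.6  111.8]] [[ 503.  -167.7  105. ]
 [ 550.8 -123.7  111.5]]
```

View pics/w5.png

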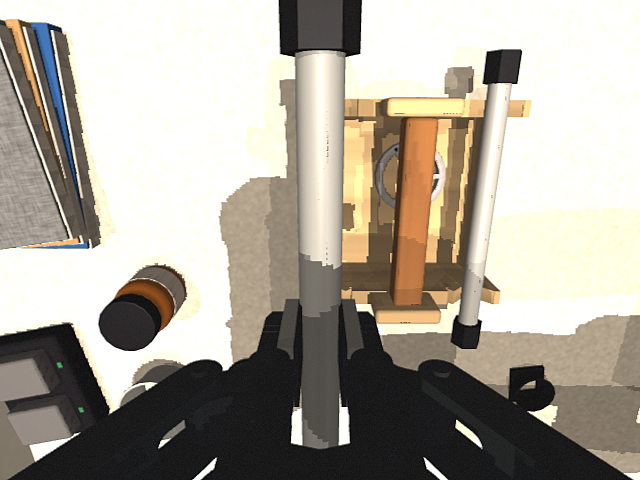

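```bash
python3 -c "
from h import *
d=np.load('pics/w5.npy');W=cloud('wrist',d,np.eye(4))
q=W[:300,285:365].reshape(-1,3);q=q[np.abs(q[:,2]+10)<25]
for lo in range(0,125,10):
    k=q[(q[:,0]>lo)&(q[:,0]<lo+10)]
    if len(k)>20: print(lo,len(k),'y',np.percentile(k[:,1],[3,50,97]).round(2),'ztop',np.percentile(k[:,2],5).round(2), np.median(k[np.abs(k[:,1])<2,2]).round(2))
"
```

```text
10 641 y [-7.5   0.32  7.77] ztop -14.35 -13.89
20 1122 y [-7.25  0.32  7.57] ztop -14.36 -13.82
30 1200 y [-7.15  0.15  7.43] ztop -14.44 -13.9
40 1277 y [-7.26 -0.01  7.57] ztop -14.57 -14.02
50 1370 y [-7.13  0.32  7.42] ztop -14.63 -14.0
60 1484 y [-7.25  0.    7.54] ztop -14.63 -13.89
70 1570 y [-7.11  0.02  7.42] ztop -14.71 -13.99
80 1742 y [-7.24  0.32  7.55] ztop -14.7 -14.02
90 2416 y [-9.15  0.32 10.95] ztop -17.84 -14.75
100 2687 y [-9.5   1.16 11.96] ztop -18.12 -17.15
```

```bash
python3 -c "
from h import *
for f in ('w5','awrist'):
    d=np.load(f'pics/{f}.npy');W=cloud('wrist',d,np.eye(4))
    q=W[300:].reshape(-1,3);q=q[(q[:,2]>-110)&(q[:,2]<10)&(np.abs(q[:,1])<80)&(np.abs(q[:,0])<60)]
    for z in range(-110,10,10):
        k=q[(q[:,2]>z)&(q[:,2]<z+10)]
        if len(k)>10: print(f,z,len(k),k[:,1].min().round(),k[:,1].max().round())
plan([584,-208,100],176.55,7,0)
"
```

```text
w5 -90 9623 -60.0 61.0
w5 -80 14498 -58.0 58.0
w5 -70 8498 -51.0 52.0
w5 -60 11462 -45.0 46.0
w5 -50 3463 -40.0 40.0
w5 -40 1720 -20.0 23.0
w5 -30 1360 -20.0 21.0
w5 -20 6104 -20.0 20.0
w5 -10 714 -20.0 20.0
awrist -90 9638 -61.0 61.0
awrist -80 14452 -59.0 59.0
awrist -70 8513 -51.0 52.0
awrist -60 11473 -45.0 46.0
awrist -50 3455 -39.0 39.0
awrist -40 1729 -22.0 23.0
awrist -30 1353 -20.0 21.0
awrist -20 6096 -20.0 20.0
awrist -10 730 -19.0 19.0
at [ 589.9 -200.7  232.2] y-yaw 176.9 tilt 0.58 t 8.0 rot [0.0099 0.0023 0.0062] w 13.1 F [-0.2  1.  -1.7]
[0, 0.0011, 0.0006, 0.0189, 0.0014, 0.0003, 0.0009],
[0, 0.0011, 0.0006, 0.0189, 0.0014, 0.0003, 0.0009],
[0, 0.0011, 0.0006, 0.0189, 0.0014, 0.0003, 0.0009],
[0, 0.0011, 0.0007, 0.0189, 0.0014, 0.0003, 0.0009],
[0, 0.0011, 0.0007, 0.0189, 0.0014, 0.0003, 0.0009],
[0, 0.0011, 0.0007, 0.0189, 0.0014, 0.0003, 0.0009],
[0, 0.0011, 0.0007, 0.0189, 0.0014, 0.0003, 0.0009],
```

The held rod lies along the tool's x with its axis 6 mm behind the TCP. The caddy centre is (522.1,-204.3) at 86.55°. The gripper should clear the handle by about 11 mm. I'll lower to just above the notches.

Emit:
drive_tool --moves '[[[0, 0.001, 0.0006, 0.01, 0.0015, 0, 0.001], [0, 0.001, 0.0006, 0.0185, 0.0015, 0, 0.001], [0, 0.001, 0.0006, 0.0185, 0.0015, 0, 0.001], [0, 0.001, 0.0006, 0.0185, 0.0015, 0, 0.001], [0, 0.001, 0.0006, 0.0185, 0.0015, 0, 0.001], [0, 0.001, 0.0006, 0.0185, 0.001, 0, 0.001], [0, 0.001, 0.0006, 0.0125, 0.001, 0, 0], [0, 0, 0, 0, 0, 0, 0], [0, 0, 0, 0, 0, 0, 0], [0, 0, 0, 0, 0, 0, 0]]]'

```text
clock: 9.0
position: [577.2, -207.3, 103.0]
ee_rot: [-0.684, 0.729, 0.007, -0.003]
contact_force: [0.1, 0.3, -0.9]
gripper_width: 13.4
```

```bash
python3 -c "
from h import *
plan([584,-208,100],176.55,1,0)
"; python3 cad.py w6; python3 - <<'E'
from h import *
T=np.load('pics/w6_T.npy');W=cloud('wrist',np.load('pics/w6.npy'),T)
m=(W[...,2]>95)&(W[...,2]<115)&(W[...,0]>480)&(W[...,0]<565)&(W[...,1]>-300)&(W[...,1]<-100)
q=W[m];print(len(q),cv2.minAreaRect(q[:,:2].astype(np.float32)))
E
```

```text
at [ 577.2 -207.3  103. ] y-yaw 176.37 tilt 0.85 t 9.0 rot [ 0.0143  0.0041 -0.0032] w 13.4 F [ 0.1  0.3 -0.9]
[0, 0.0003, -0.0068, 0.0029, 0.0143, 0.0041, -0.0032],
19980 ((536.0958251953125, -212.08969116210938), (169.64329528808594, 74.07767486572266), 84.45086669921875)
```

View pics/w6.png

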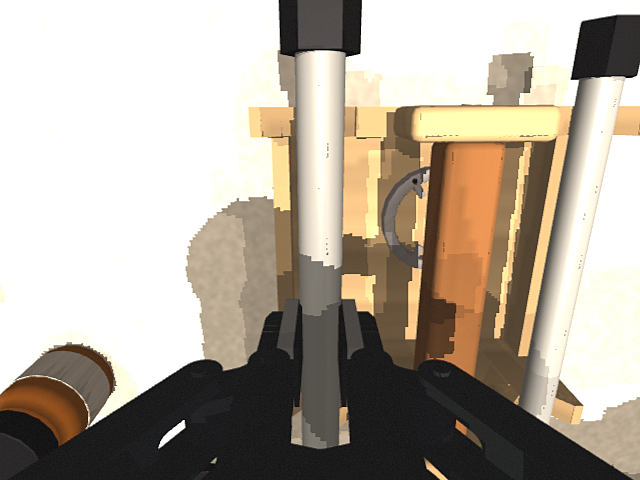

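The held rod (columns 297–343) is above the empty notch of the near board, a few mm toward the handle. I'll correct the 7 mm lateral error and the tilt.

Emit:
drive_tool --moves '[[[0, 0, -0.0065, 0, 0.013, 0.004, -0.002], [0, 0, 0, 0, 0, 0, 0], [0, 0, 0, 0, 0, 0, 0]]]'

```text
clock: 9.35
position: [585.8, -207.8, 105.3]
ee_rot: [-0.685, 0.728, -0.002, 0.001]
contact_force: [-0.5, -0.0, -0.7]
gripper_width: 13.4
```

```bash
python3 -c "
from h import *
plan([584,-208,80],176.55,1,0)
"; python3 cad.py w7; python3 - <<'E'
from h import *
T=np.load('pics/w7_T.npy');W=cloud('wrist',np.load('pics/w7.npy'),T)
def rg(lo,hi,a,b,c,e):
    m=(W[...,2]>lo)&(W[...,2]<hi)&(W[...,0]>a)&(W[...,0]<b)&(W[...,1]>c)&(W[...,1]<e);return W[m]
q=rg(98,110,490,555,-255,-175)
for a in range(-255,-175,15):
    k=q[(q[:,1]>=a)&(q[:,1]<a+15)]
    if len(k)>30: print(a+7,len(k),np.percentile(k[:,0],[1,50,99]).round(1), np.median(k[:,2]))
q=rg(105,115,485,560,-300,-255);print('near board',np.percentile(q,[1,99],axis=0).round(1))
# front board upper surface near the empty notch
q=rg(50,90,550,625,-292,-268)
for a in range(550,625,5):
    k=q[(q[:,0]>=a)&(q[:,0]<a+5)]
    if len(k)>5:print(a,len(k),np.percentile(k[:,2],[95]).round(1))
E
```

```text
at [ 585.8 -207.8  105.3] y-yaw 176.52 tilt 0.27 t 9.35 rot [-0.0046 -0.0007 -0.0006] w 13.4 F [-0.5 -0.  -0.7]
[0, 0.0003, 0.0019, 0.0253, -0.0046, -0.0007, -0.0006],
-248 2422 [509.3 520.8 530.5] 104.16969642796491
-233 2205 [510.1 521.7 531.4] 104.11804957511475
-218 2021 [511.  522.7 532.4] 104.15014830179143
-203 1851 [512.  523.7 533.2] 104.14868361387303
-188 1616 [512.9 523.9 534. ] 104.12809002822065
-173 255 [513.3 519.4 526.7] 104.19872272270337
near board [[ 494.1 -285.3  105.1]
 [ 542.  -258.3  111.7]]
550 359 [76.4]
555 374 [76.1]
560 365 [75.6]
565 365 [72.7]
570 60 [68.2]
590 261 [74.6]
595 361 [76.3]
600 81 [76.5]
```

View pics/w7.png

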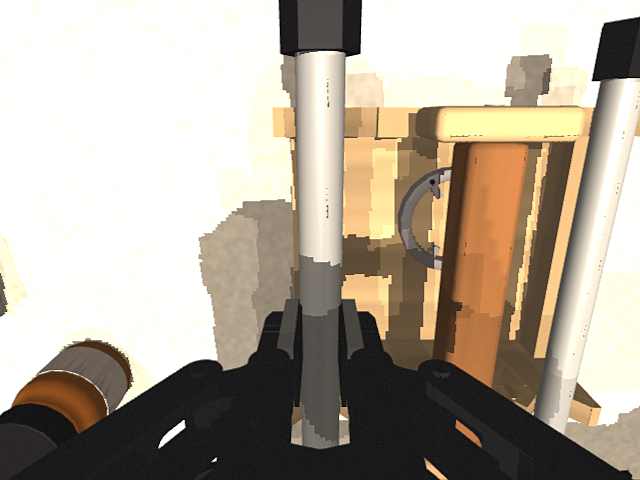

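The wrist view and depth agree on the caddy: handle middle at x = 522.6 and notch lips at about 563 and 597 on the near board, so its centre is near 584 at mid-length. I'll lower to just above seating.

Emit:
drive_tool --moves '[[[0, 0, 0.0015, 0.009, -0.003, 0, 0], [0, 0, 0, 0.009, 0, 0, 0], [0, 0, 0, 0.006, 0, 0, 0], [0, 0, 0, 0, 0, 0, 0], [0, 0, 0, 0, 0, 0, 0]]]'

```text
clock: 9.9
position: [583.8, -207.6, 78.6]
ee_rot: [-0.685, 0.728, -0.0, -0.0]
contact_force: [-1.0, 0.6, -0.8]
gripper_width: 13.4
```

```bash
python3 -c "
from h import *
plan([584.2,-208,64],176.55,1,0)
"
```

```text
at [ 583.8 -207.6   78.6] y-yaw 176.51 tilt 0.04 t 9.9 rot [-0.0003 -0.0006 -0.0007] w 13.4 F [-1.   0.6 -0.8]
[0, 0.0003, -0.0004, 0.0146, -0.0003, -0.0006, -0.0007],
```

Emit:
drive_tool --moves '[[[0, 0, -0.0003, 0.004, 0, 0, 0], [0, 0, 0, 0.004, 0, 0, 0], [0, 0, 0, 0.003, 0, 0, 0], [0, 0, 0, 0, 0, 0, 0], [0, 0, 0, 0, 0, 0, 0]]]'

```text
clock: 10.4
position: [584.4, -207.8, 66.8]
ee_rot: [-0.685, 0.728, -0.001, -0.0]
contact_force: [0.3, -0.5, -1.6]
gripper_width: 13.5
```

```bash
python3 -c "
from h import *
plan([584.2,-208,64],176.55,1,0)
"; python3 side.py b wrist side scene
```

```text
at [ 584.4 -207.8   66.8] y-yaw 176.52 tilt 0.06 t 10.4 rot [-0.0008 -0.0007 -0.0006] w 13.5 F [ 0.3 -0.5 -1.6]
[0, 0.0002, 0.0002, 0.0028, -0.0008, -0.0007, -0.0006],
```

View pics/bscene.png

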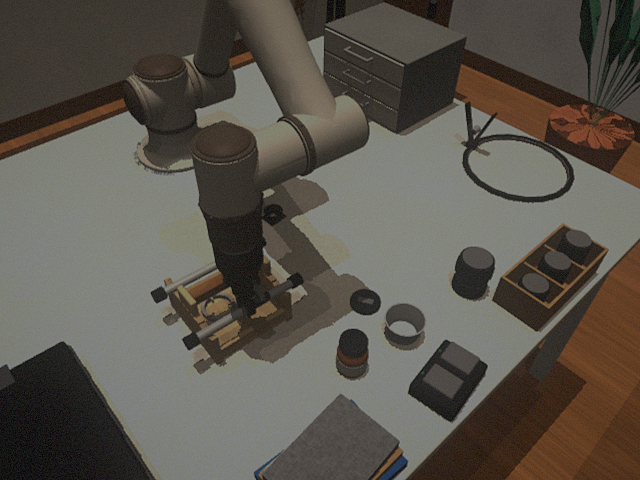

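View pics/bside.png

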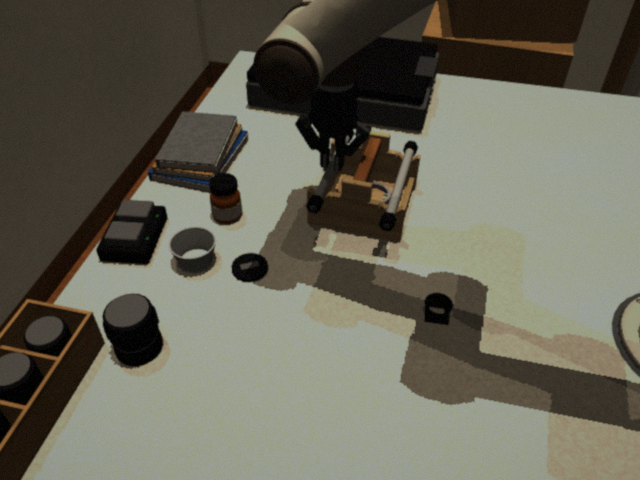

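View pics/bwrist.png

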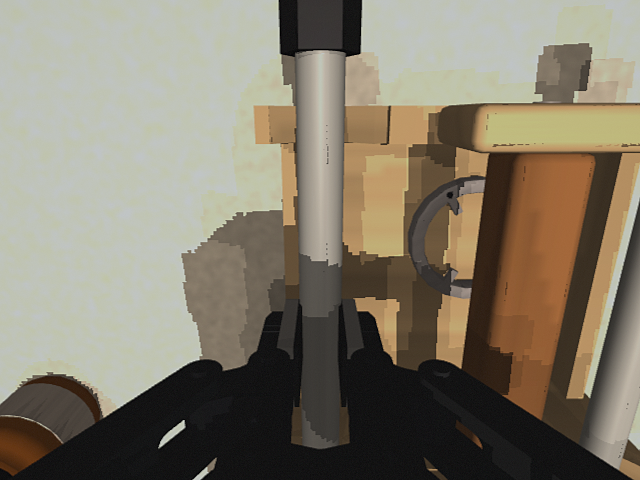

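Both outside views show the rod over its pair of notches, parallel to the seated one, with the plugs outside both boards. I'll go down the last 3 mm while checking the force.

Emit:
drive_tool --moves '[[[0, 0, 0, 0.0015, 0, 0, 0], [0, 0, 0, 0.001, 0, 0, 0], [0, 0, 0, 0, 0, 0, 0], [0, 0, 0, 0, 0, 0, 0]]]'

```text
clock: 10.95
position: [584.7, -207.8, 64.7]
ee_rot: [-0.685, 0.728, -0.001, 0.0]
contact_force: [-0.2, -0.2, -0.5]
gripper_width: 13.4
```

```bash
python3 -c "
from h import *
plan([584.2,-208,64],176.55,1,0)
s=arm.read_state();print(s['wrist_torque'])
"
```

```text
at [ 584.7 -207.8   64.7] y-yaw 176.52 tilt 0.11 t 10.95 rot [-0.0018 -0.0007 -0.0005] w 13.4 F [-0.2 -0.2 -0.5]
[0, 0.0003, 0.0004, 0.0007, -0.0018, -0.0007, -0.0005],
[ 0.05067472  0.02466665 -0.00941237]
```

Emit:
drive_tool --moves '[[[0, 0, 0.0003, 0.001, 0, 0, 0], [0, 0, 0, 0, 0, 0, 0], [0, 0, 0, 0, 0, 0, 0]]]'

```text
clock: 11.25
position: [584.4, -207.8, 64.3]
ee_rot: [-0.685, 0.728, -0.001, 0.0]
contact_force: [-0.1, -0.8, -1.3]
gripper_width: 13.3
```

```bash
python3 -c "
from h import *
plan([584.2,-208,64],176.55,1,0)
s=arm.read_state();print(s['wrist_torque'])
"
```

```text
at [ 584.4 -207.8   64.3] y-yaw 176.54 tilt 0.13 t 11.25 rot [-0.002  -0.001  -0.0002] w 13.3 F [-0.1 -0.8 -1.3]
[0, 0.0002, 0.0001, 0.0003, -0.002, -0.001, -0.0002],
[ 0.03876563 -0.02265888  0.01346813]
```

Emit:
drive_tool --moves '[[[0, 0, 0, 0.001, 0, 0, 0], [0, 0, 0, 0.001, 0, 0, 0], [0, 0, 0, 0, 0, 0, 0]]]'

```text
clock: 11.55
position: [584.3, -207.8, 64.3]
ee_rot: [-0.686, 0.728, -0.001, 0.0]
contact_force: [-0.8, 0.4, -1.0]
gripper_width: 13.8
```

```bash
python3 -c "
from h import *
plan([584.2,-208,64],176.55,1,0)
s=arm.read_state();print(s['wrist_torque'])
"
```

```text
at [ 584.3 -207.8   64.3] y-yaw 176.57 tilt 0.15 t 11.55 rot [-0.0022 -0.0015  0.0004] w 13.8 F [-0.8  0.4 -1. ]
[0, 0.0002, 0.0001, 0.0003, -0.0022, -0.0015, 0.0004],
[ 0.01841616  0.11077636 -0.00204455]
```

Descent has stopped at 64.3, about 0.5 mm from the predicted seat. I'll open part way, far enough to release the rod but still clear of the handle.

Emit:
drive_tool --moves '[[[0.2, 0, 0, 0, 0, 0, 0], [0.25, 0, 0, 0, 0, 0, 0], [0.3, 0, 0, 0, 0, 0, 0], [0.35, 0, 0, 0, 0, 0, 0], [0.35, 0, 0, 0, 0, 0, 0], [0.35, 0, 0, 0, 0, 0, 0]]]'

```text
clock: 12.15
position: [585.2, -208.0, 63.9]
ee_rot: [-0.686, 0.728, -0.002, 0.001]
contact_force: [0.4, -0.3, 0.6]
gripper_width: 29.9
```

```bash
python3 cad.py w8;python3 -c "
from h import *
plan([584.2,-208,200],176.55,1,0.35)
d=np.load('pics/w8.npy');W=cloud('wrist',d,np.load('pics/w8_T.npy'))
q=W[:300,285:365].reshape(-1,3);q=q[(q[:,2]>62)&(q[:,2]<90)&(np.abs(q[:,0]-582)<20)]
for lo in range(-320,-200,10):
    k=q[(q[:,1]>lo)&(q[:,1]<lo+10)]
    if len(k)>20: print(lo+5,len(k),'x',np.percentile(k[:,0],[3,50,97]).round(2),'ztop',np.percentile(k[:,2],95).round(2))
"
```

```text
at [ 585.2 -208.    63.9] y-yaw 176.57 tilt 0.24 t 12.2 rot [-0.0038 -0.0017  0.0004] w 30.5 F [ 0.1 -0.7 -0.3]
[0.35, 0.0003, 0.0005, -0.1361, -0.0038, -0.0017, 0.0004],
-315 2191 x [565.64 577.75 588.56] ztop 81.6
-305 2774 x [566.29 577.47 588.49] ztop 81.39
-295 1736 x [570.99 578.31 585.61] ztop 78.24
-285 2470 x [566.64 579.07 591.08] ztop 77.99
-275 1832 x [567.3  579.13 590.22] ztop 78.09
-265 1393 x [572.86 580.23 587.57] ztop 78.13
-255 1312 x [573.32 580.78 588.16] ztop 78.06
-245 1206 x [574.1  581.31 588.7 ] ztop 78.21
-235 1152 x [574.58 582.03 589.48] ztop 78.13
-225 852 x [575.18 582.3  589.96] ztop 78.12
```

View pics/w8.png

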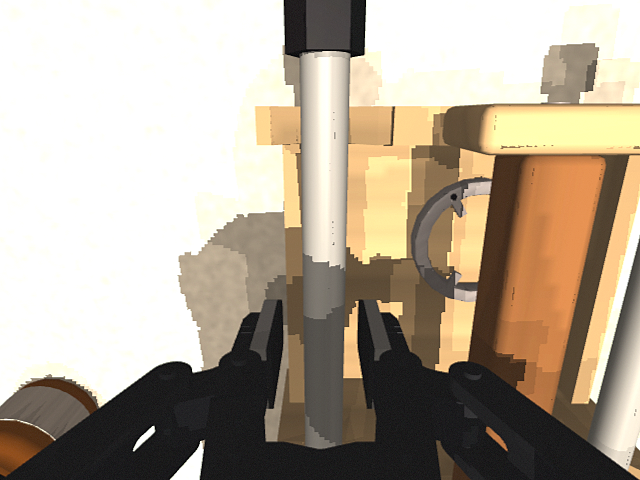

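The rod lies level in the notches: its top is at 78.1 mm all along the shank, and it no longer touches the pads. I'll back straight up and check from above.

Emit:
drive_tool --moves '[[[0.35, 0, 0, -0.004, 0, 0, 0], [0.35, 0, 0, -0.01, 0, 0, 0], [0.35, 0, 0, -0.02, 0, 0, 0], [0.35, 0, 0, -0.03, 0, 0, 0], [0.35, 0, 0, -0.03, 0, 0, 0], [0.35, 0, 0, -0.03, 0, 0, 0], [0.35, 0, 0.02, -0.01, 0, 0, 0], [0.5, 0, 0.025, 0, 0, 0, 0], [0.5, 0, 0.01, 0, 0, 0, 0], [0.5, 0, 0, 0, 0, 0, 0], [0.5, 0, 0, 0, 0, 0, 0]]]'

```text
clock: 13.3
position: [530.0, -205.1, 211.0]
ee_rot: [-0.686, 0.728, -0.006, 0.003]
contact_force: [0.6, 0.5, 0.5]
gripper_width: 42.6
```

```bash
cat > chk.py <<'E'
from h import *
import sys
f=sys.argv[1]
T=np.load(f'pics/{f}_T.npy');W=cloud('wrist',np.load(f'pics/{f}.npy'),T)
def rg(lo,hi,a,b,c,e):
    m=(W[...,2]>lo)&(W[...,2]<hi)&(W[...,0]>a)&(W[...,0]<b)&(W[...,1]>c)&(W[...,1]<e);return W[m]
q=rg(95,116,485,565,-300,-110);print('handle+boards',cv2.minAreaRect(q[:,:2].astype(np.float32)))
def line(q,name):
    ys=[];xs=[];zs=[]
    for a in range(-260,-140,10):
        k=q[(q[:,1]>=a)&(q[:,1]<a+10)]
        if len(k)>60: ys.append(k[:,1].mean());xs.append(np.mean(np.percentile(k[:,0],[2,98])));zs.append(np.percentile(k[:,2],90))
    if len(ys)<3: print(name,'few');return
    b=np.polyfit(ys,xs,1);c=np.polyfit(ys,zs,1);print(name,'n',len(ys),'ang',90-np.degrees(np.arctan(b[0])),'x@-204',np.polyval(b,-204),'ztop',np.mean(zs),'slope',c[0])
line(rg(99,110,495,550,-260,-140),'handle')
line(rg(70,82,448,476,-260,-140),'seated')
line(rg(70,82,570,600,-260,-140),'loose')
q=rg(64,90,440,495,-350,-60);print('seated plug ends y',np.percentile(q[:,1],[.5,99.5]))
q=rg(64,90,565,605,-350,-60);print('loose ends y',np.percentile(q[:,1],[.5,99.5]))
E
python3 cad.py w9;python3 chk.py w9;python3 -c "
from h import *
plan([522.5,-204.4,120],176.55,1,0.5)"
```

```text
handle+boards ((521.9805297851562, -204.5494384765625), (161.546875, 50.0599250793457), 86.67135620117188)
handle n 12 ang 86.51480435661976 x@-204 521.8598470916437 ztop 105.10108083857286 slope -0.000374869594701093
seated n 12 ang 86.48581431619985 x@-204 460.3414978501018 ztop 77.90340036806774 slope -0.0012171015555759626
loose n 11 ang 86.51184084782267 x@-204 583.6085620897846 ztop 77.89761177069421 slope 0.00024422925110965536
seated plug ends y [-312.52680467 -119.97972912]
loose ends y [-324.41112311  -94.29408835]
at [ 530.2 -205.1  210.9] y-yaw 176.63 tilt 0.74 t 13.35 rot [-0.0123 -0.0039  0.0014] w 42.7 F [-1.2 -0.6  0.4]
[0.5, -0.0006, 0.0088, 0.0908, -0.0123, -0.0039, 0.0014],
```

View pics/w9.png

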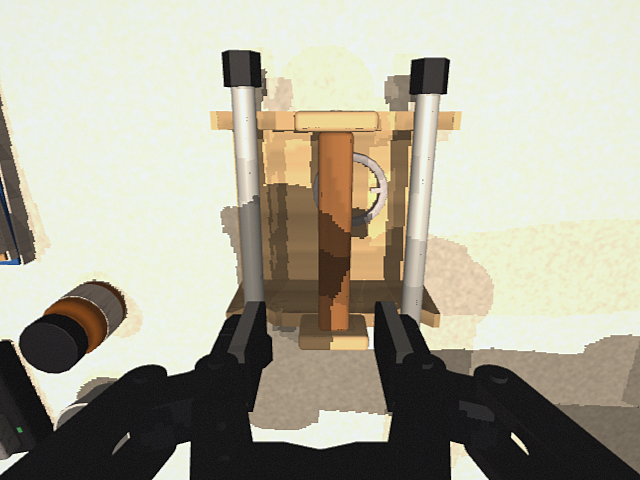

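Both rods have tops at 77.9 mm, are parallel to within 0.03°, and sit about 62 mm either side of the handle. The loose rod is centred lengthwise to about 1 mm. Next is the handle, at (522,-204.5).

Emit:
drive_tool --moves '[[[0.5, 0, 0.003, 0.015, -0.004, -0.001, 0], [0.5, 0, 0.003, 0.022, -0.004, -0.001, 0], [0.5, 0, 0.002, 0.022, -0.003, -0.001, 0], [0.5, 0, 0, 0.018, 0, 0, 0], [0.5, 0, 0, 0, 0, 0, 0], [0.5, 0, 0, 0, 0, 0, 0]]]'

```text
clock: 13.95
position: [527.7, -205.4, 129.4]
ee_rot: [-0.687, 0.727, -0.001, -0.001]
contact_force: [-0.7, -0.1, 0.5]
gripper_width: 42.8
```

```bash
python3 cad.py w10;python3 chk.py w10;python3 -c "
from h import *
plan([522.1,-204.5,74],176.55,1,0.5)"
```

```text
handle+boards ((521.7528076171875, -204.3336181640625), (161.8970184326172, 50.01887130737305), 86.53656005859375)
handle n 12 ang 86.55669877365442 x@-204 521.7936762030874 ztop 105.00776311950447 slope -0.000907462931359321
seated n 12 ang 87.2611115744268 x@-204 460.1755213129865 ztop 77.81719663702319 slope -0.0018842868814063665
loose n 10 ang 84.67577593068202 x@-204 584.1441886315476 ztop 77.81707448278027 slope -0.003132387310726237
seated plug ends y [-312.87494764 -130.6690105 ]
loose ends y [-324.40436971 -129.25302873]
at [ 527.5 -205.3  129.4] y-yaw 176.71 tilt 0.11 t 14.0 rot [ 0.     -0.002   0.0027] w 42.8 F [-0.1 -0.8 -1.5]
[0.5, -0.0006, 0.0055, 0.0554, 0.0, -0.002, 0.0027],
```

View pics/w10.png

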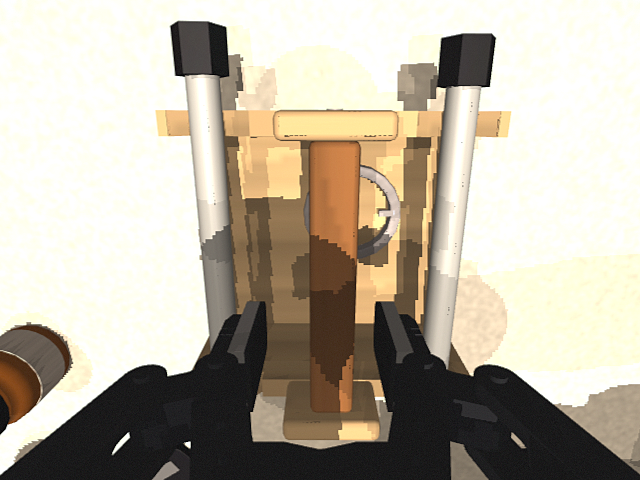

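The handle lies between the open fingers but 5.5 mm off centre. I'll shift sideways, then go down.

Emit:
drive_tool --moves '[[[0.5, -0.0005, 0.005, 0, 0, -0.002, 0.002], [0.5, 0, 0, 0.005, 0, 0, 0], [0.5, 0, 0, 0.008, 0, 0, 0], [0.5, 0, 0, 0.004, 0, 0, 0], [0.5, 0, 0, 0, 0, 0, 0], [0.5, 0, 0, 0, 0, 0, 0]]]'

```text
clock: 14.6
position: [524.1, -204.7, 113.9]
ee_rot: [-0.686, 0.728, -0.002, 0.002]
contact_force: [0.2, -0.5, 0.9]
gripper_width: 42.8
```

```bash
python3 -c "
from h import *
plan([521.9,-204.5,74],176.55,1,0.5)"
```

```text
at [ 524.1 -204.7  113.9] y-yaw 176.6 tilt 0.32 t 14.6 rot [-0.0056 -0.0004  0.0009] w 42.8 F [ 0.2 -0.5  0.9]
[0.5, -0.0001, 0.0024, 0.0399, -0.0056, -0.0004, 0.0009],
```

Emit:
drive_tool --moves '[[[0.5, 0, 0.002, 0.004, -0.004, 0, 0], [0.5, 0, 0, 0.009, 0, 0, 0], [0.5, 0, 0, 0.01, 0, 0, 0], [0.5, 0, 0, 0.008, 0, 0, 0], [0.5, 0, 0, 0.005, 0, 0, 0], [0.5, 0, 0, 0, 0, 0, 0], [0.5, 0, 0, 0, 0, 0, 0]]]'

```text
clock: 15.3
position: [521.7, -204.6, 73.9]
ee_rot: [-0.686, 0.728, -0.0, -0.0]
contact_force: [-0.5, -0.1, 0.4]
gripper_width: 42.6
```

```bash
python3 cad.py w11; python3 -c "
from h import *
plan([521.9,-204.5,74],176.55,1,0.5)"
```

```text
at [ 521.6 -204.5   73.9] y-yaw 176.6 tilt 0.03 t 15.35 rot [ 0.0003 -0.0003  0.0008] w 42.7 F [-1.4 -0.6 -0.3]
[0.5, -0.0001, -0.0003, -0.0001, 0.0003, -0.0003, 0.0008],
```

View pics/w11.png

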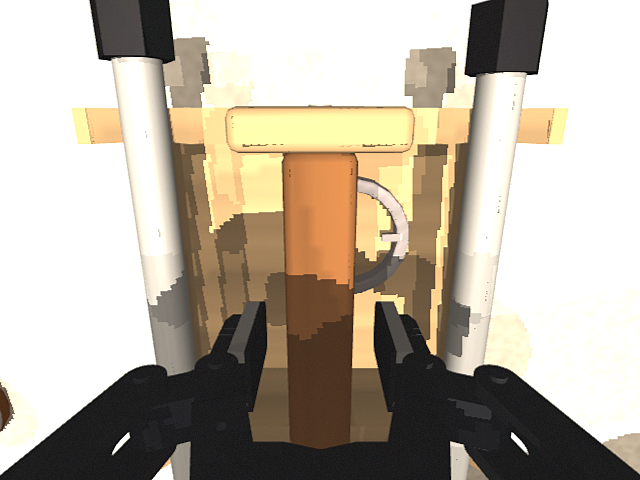

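The tool is at the handle's middle, with the bar (columns 287–353) centred between the pads and clear of both rods. Closing.

Emit:
drive_tool --moves '[[[0, 0, 0, 0, 0, 0, 0], [0, 0, 0, 0, 0, 0, 0], [0, 0, 0, 0, 0, 0, 0], [0, 0, 0, 0, 0, 0, 0], [0, 0, 0, 0, 0, 0, 0], [0, 0, 0, 0, 0, 0, 0], [0, 0, 0, 0, 0, 0, 0], [0, 0, 0, -0.005, 0, 0, 0], [0, 0, 0, -0.006, 0, 0, 0], [0, 0, 0, 0, 0, 0, 0], [0, 0, 0, 0, 0, 0, 0]]]'

```text
clock: 16.45
position: [518.7, -203.6, 83.3]
ee_rot: [-0.685, 0.729, 0.003, -0.001]
contact_force: [-1.1, -0.2, -7.0]
gripper_width: 20.9
```

```bash
python3 cad.py w12; python3 side.py c side; python3 -c "
from h import *
plan([521.9,-204.5,174],176.55,1,0)
print(arm.read_state()['wrist_torque'])"
```

```text
at [ 518.9 -203.7   83.3] y-yaw 176.48 tilt 0.36 t 16.55 rot [ 0.006   0.002  -0.0012] w 21.6 F [ 0.7  1.2 -6.9]
[0, 0.0005, -0.0025, -0.0907, 0.006, 0.002, -0.0012],
[-0.05170018 -0.07374601 -0.01825467]
```

View pics/w12.png

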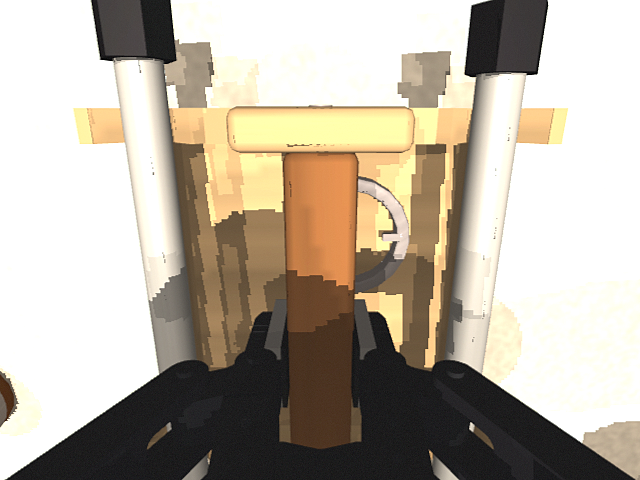

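View pics/cside.png

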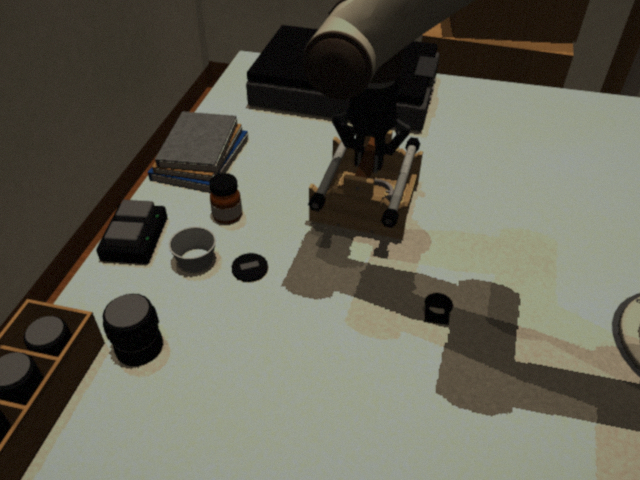

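The caddy is clear of the shelf, with 7 N on the wrist, and level in the gripper. I'll go on straight up gently.

Emit:
drive_tool --moves '[[[0, 0, -0.001, -0.005, 0.002, 0.001, 0], [0, 0, -0.001, -0.009, 0.002, 0.001, 0], [0, 0, 0, -0.012, 0.001, 0, 0], [0, 0, 0, -0.012, 0, 0, 0], [0, 0, 0, -0.012, 0, 0, 0], [0, 0, 0, -0.012, 0, 0, 0], [0, 0, 0, -0.01, 0, 0, 0], [0, 0, 0, -0.006, 0, 0, 0], [0, 0, 0, -0.002, 0, 0, 0], [0, 0, 0, 0, 0, 0, 0], [0, 0, 0, 0, 0, 0, 0]]]'

```text
clock: 17.65
position: [521.1, -203.7, 172.5]
ee_rot: [-0.685, 0.729, -0.001, 0.001]
contact_force: [-0.0, -0.2, -6.6]
gripper_width: 21.2
```

```bash
python3 -c "
from h import *
plan([521.9,-204.5,174],176.55,1,0)
print(arm.read_state()['wrist_torque'])"
```

```text
at [ 521.1 -203.7  172.5] y-yaw 176.46 tilt 0.18 t 17.65 rot [-0.0031  0.0002 -0.0016] w 21.2 F [-0.  -0.2 -6.6]
[0, 0.0008, -0.0009, -0.0015, -0.0031, 0.0002, -0.0016],
[ 0.00891437  0.02543908 -0.00511145]
```

Emit:
drive_tool --moves '[[[0, 0, 0, 0, 0, 0, 0], [0, 0, 0, 0, 0, 0, 0], [0, 0, 0, 0, 0, 0, 0], [0, 0, 0, 0, 0, 0, 0], [0, 0, 0, 0, 0, 0, 0], [0, 0, 0, 0, 0, 0, 0], [0, 0, 0, 0, 0, 0, 0], [0, 0, 0, 0, 0, 0, 0], [0, 0, 0, 0, 0, 0, 0], [0, 0, 0, 0, 0, 0, 0], [0, 0, 0, 0, 0, 0, 0], [0, 0, 0, 0, 0, 0, 0], [0, 0, 0, 0, 0, 0, 0], [0, 0, 0, 0, 0, 0, 0], [0, 0, 0, 0, 0, 0, 0]]]'

```text
clock: 19.15
position: [520.0, -203.4, 170.3]
ee_rot: [-0.685, 0.729, 0.001, -0.0]
contact_force: [0.9, -0.0, -5.5]
gripper_width: 21.2
```

```bash
python3 cad.py w13; python3 side.py d side scene; python3 - <<'E'
from h import *
plan([521.9,-204.5,174],176.55,1,0)
s=arm.read_state();print(np.abs(s['joint_vel']).max())
T=np.load('pics/w13_T.npy');W=cloud('wrist',np.load('pics/w13.npy'),T)
off=98.5
def rg(lo,hi,a,b,c,e):
    m=(W[...,2]-off>lo)&(W[...,2]-off<hi)&(W[...,0]>a)&(W[...,0]<b)&(W[...,1]>c)&(W[...,1]<e);return W[m]
for name,a,b in(('seated',448,476),('loose',570,600)):
    q=rg(66,86,a,b,-300,-200)
    for y in range(-300,-200,15):
        k=q[(q[:,1]>=y)&(q[:,1]<y+15)]
        if len(k)>50:print(name,y+7,np.percentile(k[:,0],[2,98]).mean().round(1),(np.percentile(k[:,2],90)-off).round(1))
q=rg(100,120,480,560,-300,-250);print('board top',np.percentile(q,[1,50,99],axis=0).round(1))
k=q[q[:,2]>np.percentile(q[:,2],50)]
print('board roll',np.polyfit(k[:,0],k[:,2],1))
E
```

```text
at [ 520.  -203.4  170.3] y-yaw 176.44 tilt 0.1 t 19.3 rot [ 0.0016  0.0008 -0.0019] w 21.1 F [-0.1 -0.5 -5.6]
[0, 0.0009, -0.002, -0.0038, 0.0016, 0.0008, -0.0019],
0.00241527944768126
seated -293 456.3 78.3
seated -278 462.0 75.0
seated -263 459.5 75.1
seated -248 456.1 75.2
seated -233 456.9 75.2
seated -218 457.8 75.2
seated -203 458.6 75.2
loose -293 583.9 75.0
loose -278 584.2 74.8
loose -263 577.3 74.9
loose -248 578.1 75.0
loose -233 579.0 75.0
loose -218 580.0 74.9
loose -203 580.8 75.0
board top [[ 491.8 -284.1  198.7]
 [ 515.9 -274.5  204.9]
 [ 538.6 -250.6  207.2]]
board roll [-5.79050388e-04  2.06247476e+02]
```

View pics/dside.png

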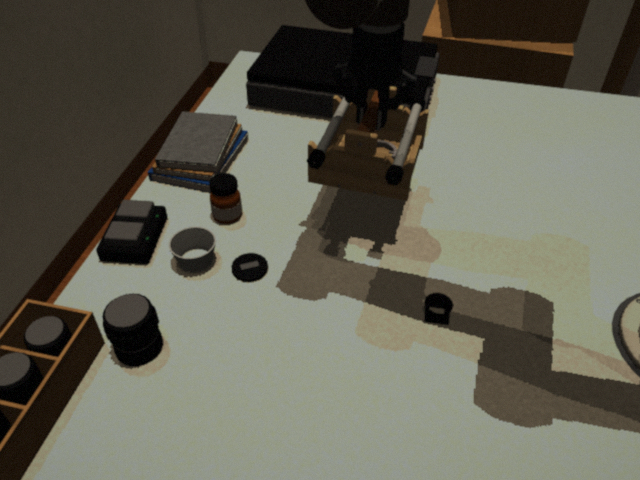

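View pics/dscene.png

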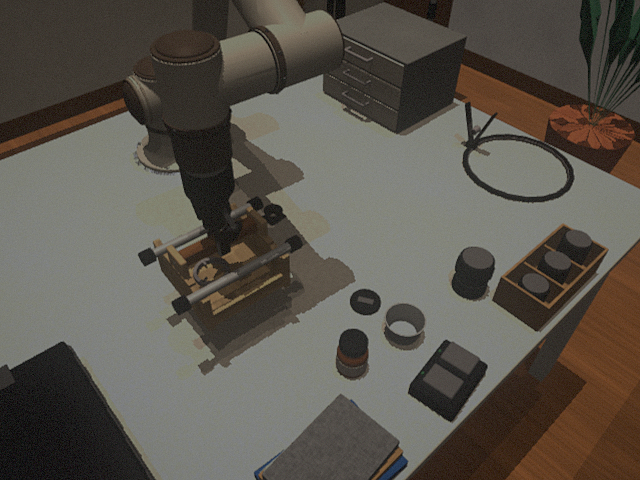

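View pics/w13.png

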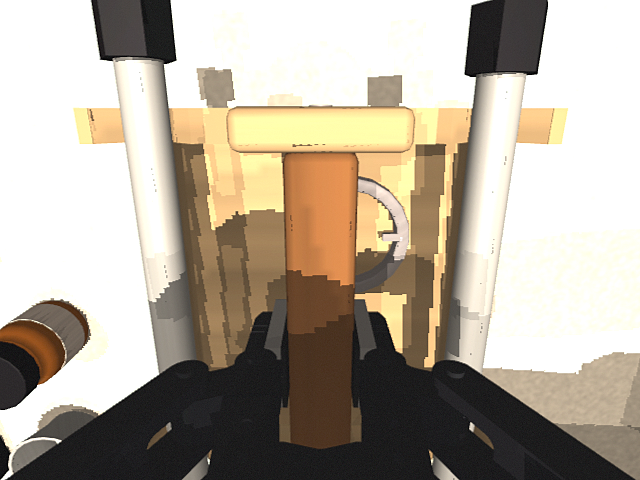

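All checks hold: both rod tops are equal and level, board roll is 0.0006 rad, the caddy hangs about 96 mm up and nothing else has moved. Handing in.

```bash
python3 -c "
from bench import arm
print(arm.job_done())
s=arm.read_state();print(s['clock'],s['position'],s['gripper_width'],s['contact_force'])"
```

```text
the job is handed in; nothing more can be done
None
the job is handed in; nothing more can be done
```

The loose rod is in the empty notches, and the gripper is holding the loaded caddy by the middle of its handle about 96 mm above the shelf. I handed the job in at about 19.3 s; it reports no verdict, and the state could no longer be read after that.

- **Rod placing:** after release, both rod tops measured 77.9 mm above the shelf. The rods were parallel to within 0.03°, about 62 mm either side of the handle, and the loose rod was within about 1 mm of centre lengthwise.
- **Lift and hold:** in the last wrist picture both rods were at equal height and level, and the end board was within 0.001 rad of level. The gripper was not touching the rods, and the adapter was still in the tray. The wrist carried 5.5–7 N, and the other things on the shelf looked unmoved in both outside views; I did not measure them again.
- **Disagreements:** the gripper read 13.4 mm on the 16 mm rod and 21.2 mm on the 22 mm handle bar, though both were held firmly. The fixed cameras differed from each other by up to about 9 mm on the loose rod and 3 mm on the caddy, so I used the wrist camera for positions.
- **Sag while holding:** the arm sank about 2 mm in 1.5 s during the hold, well under the 20 mm/s limit.

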